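# Drive out a stuck fridge hinge pin

### The arm

A 7-joint arm with a two-finger parallel gripper is mounted at the origin on the work surface. World frame = base frame: x ahead of the robot, y to its left, z up, the work surface at z = 0. Lengths are in mm, angles in rad, forces in N, time in s.
With the tool pointing down it reaches from about 425 to 925 mm from the base axis. Payload 6.8 kg.
Tool frame: the origin (TCP) lies at the very end of the fingers, on their centre line; the grasp point (between the pads) lies 19 mm behind it (bot.pinch_z is the distance from the TCP to the grasp point, in mm); z points along the fingers, y is the line along which they close (so a half turn about z gives the same grasp; the last joint's range is limited). The gripper opens to 88 mm and grips with 3 to 60 N. Pads are 20 mm wide; open, the fingers measure 115 mm over their backs; the gripper's body (75 mm by 178 mm) begins 61 mm behind the grasp point.
Start: joints at [-1.44, 0.477, 0.022, 1.555, -0.011, 1.109, -0.083], TCP at [159.657, 655.864, 222.664] pointing down, gripper open.
Joint ranges: [-2.96, 2.96], [-0.34, 2.1], [-1.41, 1.46], [0.24, 2.44], [-1.37, 4.51], [0.17, 1.92], [-2.96, 2.96]. Speed limits (rad/s): [2.39, 2.39, 3.14, 3.14, 3.14, 3.14, 3.14].

### API

Orientations are given as a rotation vector (axis times angle).
In Python, from workcell import bot gives the robot as it stands.
- The arm moves only by the tool move_arm, never from a script. Its argument "plan" is text: rows parted by semicolons, each of 5 numbers parted by spaces: the shift along the tool's x, y, z in m, then the turn about the tool's z in rad, then the gripper's target within -1 to 1 (shut at 1, half-way at 0, fully open at -1). A call has 1 to 12 rows; each row is the pose to reach, as a shift and turn from the pose commanded when the call began, along the tool's axes at that moment; what a row does not reach only later rows make up. A row lasts 1/12 s, in which the tool goes at most 41.7 mm and 7.16 degrees, less where a joint would pass 70% of its speed; a pose out of reach is approached as far as the arm can. A call with a gripper value outside its range is refused whole. The fingers move at their own pace and stop on an object; "newtons" is the grip in N (left out, the last holds). Time passes only in rows, so rows that repeat a pose let the fingers close. It gives the time, the measured TCP pose, the force, the opening and the grip force at its end, in the units of the state.
- bot.read_state(): the state, without advancing time (a new reading comes with each control period).
- bot.read_camera(name): name is "scene" or "side" or "wrist"; returns a dict with "image" (420x560x3 uint8, blue, green, red), "z_map" (420x560 float32, mm along the optical axis (not along the pixel's ray), 0 where there is no reading), "intrinsics" (3x3 intrinsics, pixels), "R" (3x3) and "t" (3): a world point X has camera coordinates R X + t. Camera axes: x right, y down, z forward; pixel columns grow to the right and rows downward; lengths in mm; the calibration is good to about 2 mm. The wrist camera is an equidistant fisheye: a pixel r from the principal point sees the ray r / f radians off the axis. A picture is of the moment at which its call begins.
- bot.job_done(): hands the job in; it is judged then, once.
Trained networks look in a picture, given as the dict that the camera call returned (one of the last four; its "shot" number tells which), for a name from the list of things; names that differ only in an ending like _2 or _b are one class to them, and where a whole thing is asked for, a point or a joint stands for the part that bears it (a point fixed in the world has none). Each returns a list of dicts, best first, with "score" (0 to 1); they miss things now and then, are a little off and sometimes report something else, mostly with a low value. They report only what shows in the picture. A call takes as long as a camera call.
- bot.regions_of(picture, name): "mask" (420x560 bool, what is visible of it) and "point" ([column, row] in pixels, amid what is visible of it).
The state is a dict: "clock": time; "joints": joint angles; "joint_vel": joint speeds; "effort": joint torques, N m; "ee_pos": TCP position; "orientation": TCP orientation; "ft_force": force on the tool from outside, world axes, zero at the start; "moment": the same for the moment, N m; "finger_gap": finger opening in mm; "grasp_force": force on a finger pad.
Only numpy, scipy, OpenCV 4.12 (cv2) and the standard library are available. Lean on these libraries where they do the work, as an engineer would, in place of code of your own. Each camera call takes 0.05 s, during which the arm holds its last target. There are 200 camera calls.

### The job

The captive pin of this fridge door hinge is stuck in its bore. Take the drift punch from its stand, feel for the bore through the slot in the top of the hinge, and press the pin down from above, steadily and never harder than 40 N, until it is fully out against its stop. Then stand the punch back in its stand and leave the things around undisturbed.

Things in the scene. Friction and masses are not known exactly. Their poses are not given: they have to be found in the camera images.
- hinge: fridge hinge unit fixed to the table: steel base 130 x 100 x 10 mm, flat screw leaf 60 mm beyond it at -x, two white cheeks, aluminium cover 110 (along its x) x 92 mm, 6 mm thick, its top 106 mm above the table. Origin under the centre, z up. A slot goes through the cover, 40 mm along the hinge's x, 11 mm wide; right under it lies a flat dark steel pin carrier, top 100 mm above the table
- slot (a point): middle of the slot, level with the cover's top (106 mm up); axes as the hinge's. The carrier's vertical 10 mm round bore is centred in the slot's width, but lies at an unmeasured place up to 13 mm either way along the hinge's x. The carrier is fast. The 8.4 mm steel pin stands in the bore, tail 3 to 8 mm below the carrier's top, head underneath
- pin (a joint): how far the pin is driven down (m): 0 to 0.005 at the start, rigid stop at 0.020. Its tail lies this value plus 3 mm below the carrier's top. It is tight: it gives way at about 9 N, plus 2 N per 10 mm/s of speed, and stays where it is left
- stand: dark wooden punch stand, fixed, 70 x 70 x 57 mm, origin at the centre of the underside, z up. In its top a square well 18 x 18 mm, 12 mm deep, sides along the stand's x and y; from the well's floor (45 mm above the table) a 12 mm round hole goes on down for the punch's nose
- punch: steel drift punch, about 0.16 kg, upright, nose down: nose 7 mm round, 40 mm long, then a shank 14 mm square, 80 mm long. Origin at the nose's lower end, z up along the punch, x and y square to the shank's flats (as the stand's at the start). In the stand the shank rests on the well's floor: nose end 5 mm above the table, 68 mm of shank above the stand
- punch_tip (a point): centre of the nose's lower end
- milk: bystander: white plastic bottle 60 mm in diameter, 170 mm tall, origin under its centre
- jar: bystander: amber glass jar 68 mm in diameter, 90 mm tall, origin under its centre
- lunchbox: bystander: blue plastic food box 100 x 150 x 55 mm, origin under its centre

How it is judged:
By the outcome, as a careful person would: the job done as asked, in the order asked, and still so for the second after the job is handed in, with the robot touching nothing.
It also fails if it takes over 72 s, if anything falls off the work surface, if the arm or the gripper's body presses on something with over 40 N, if the wrist force passes 120 N, or if a joint passes its speed limit or range.

## Working session

There is one attempt and no reset: what is moved stays moved. The work goes in short steps, Python scripts to look and compute and a tool call to move; the robot and the scene stay as the last step left them, time stands still between calls to the robot, and variables do not carry over. Pictures are saved under pics/ and viewed, at most 10 in all, crops included, and the job is handed in when it is done.

Besides the shell and the picture viewer there is one more tool, called after "Call:" in YAML: its name, and indented under it one key for each argument. move_arm: Moves the arm, as the interface text tells. Its arguments: {"type":"object","properties":{"plan":{"type":"string"},"newtons":{"type":"number"}},"required":["plan"]}

```bash
mkdir -p pics; cat > h.py <<'E'
import numpy as np, cv2
from workcell import bot
def world(p, mask=None):
    K=p["intrinsics"]; z=p["z_map"].astype(float)
    v,u=np.mgrid[0:z.shape[0],0:z.shape[1]]
    c=np.stack([(u-K[0,2])/K[0,0]*z,(v-K[1,2])/K[1,1]*z,z],-1)
    W=(c-np.array(p["t"]).ravel())@np.array(p["R"])
    ok=z>0
    if mask is not None: ok&=mask
    return W,ok
E
python3 - <<'E'
from h import *
s=bot.read_state(); print(s["clock"],s["ee_pos"],s["orientation"],s["finger_gap"],s["joints"])
ims=[]
for c in ["scene","side"]:
    p=bot.read_camera(c); ims.append(p["image"].copy())
    print(c,"cam pos",-np.array(p["R"]).T@np.array(p["t"]).ravel())
    for n in ["hinge","stand","punch","milk","jar","lunchbox"]:
        r=bot.regions_of(p,n)
        for q in r[:2]:
            W,ok=world(p,q["mask"]); P=W[ok]
            if len(P)<5: print(n,"few");continue
            print(n,round(q["score"],2),np.round(q["point"]),len(P),"lo",np.percentile(P,3,axis=0).round(),"hi",np.percentile(P,97,axis=0).round())
            top=P[P[:,2]>np.percentile(P[:,2],97)-4]
            print("   top rect",cv2.minAreaRect(top[:,:2].astype(np.float32)), top[:,2].mean().round(1), len(top))
    cv2.imwrite(f"pics/{c}0.png",p["image"])
E
```

```text
0.0 [159.51775347 655.26788368 221.68282117] [-3.74139635e-01 -3.11915716e+00  2.82913598e-03] 87.54702500228204 [-1.44013396  0.47780589  0.02234937  1.55644009 -0.01149877  1.10927772
 -0.08310854]
scene cam pos [1113.16517409  179.62815674  715.70116595]
hinge 0.93 [211. 150.] 4228 lo [ 429. -211.    8.] hi [ 542. -119.  110.]
   top rect ((481.8520812988281, -167.25848388671875), (93.52027893066406, 113.62033081054688), 85.52555847167969) 108.4 1574
stand 0.84 [373. 213.] 1709 lo [490. 148.   7.] hi [563. 229.  61.]
   top rect ((519.80078125, 188.04319763183594), (70.55647277832031, 72.04357147216797), 68.38636779785156) 59.2 851
punch 0.84 [383. 194.] 302 lo [512. 179.  57.] hi [528. 196. 130.]
   top rect ((521.5895385742188, 187.738037109375), (13.3849458694458, 11.85372543334961), 73.4413833618164) 128.5 41
milk 0.98 [239. 290.] 2308 lo [776.  -9.  15.] hi [816.  41. 172.]
   top rect ((786.8853149414062, 12.25277328491211), (27.891382217407227, 25.772777557373047), 22.994861602783203) 171.5 253
jar 0.68 [138. 249.] 2021 lo [ 739. -210.    9.] hi [ 795. -153.   93.]
   top r
[... 1005 characters left out ...]
  top rect ((517.41845703125, 191.67613220214844), (13.542019844055176, 10.080183982849121), 64.75572204589844) 127.7 34
milk 0.63 [212. 208.] 1476 lo [757.   3.   8.] hi [807.  43. 169.]
   top rect ((785.2258911132812, 14.91226577758789), (26.598169326782227, 27.94876480102539), 21.234294891357422) 169.0 109
jar 0.79 [257. 165.] 1059 lo [ 728. -210.    5.] hi [ 786. -150.   91.]
   top rect ((760.5487060546875, -183.04039001464844), (58.09719467163086, 56.60916519165039), 46.91026306152344) 89.3 268
lunchbox 0.8 [184. 318.] 4390 lo [693. 179.  11.] hi [795. 323.  57.]
   top rect ((749.0059204101562, 247.35755920410156), (97.35859680175781, 149.17129516601562), 9.298577308654785) 55.0 2521
```

View pics/scene0.png

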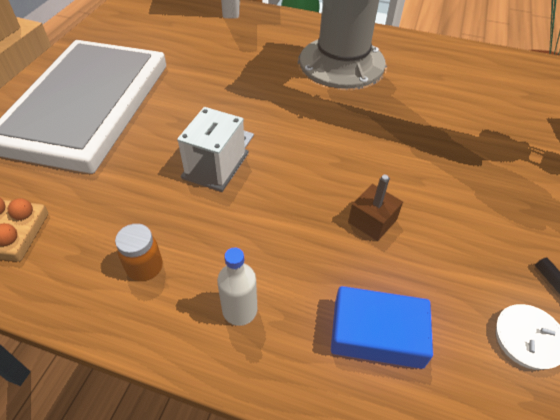

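View pics/side0.png

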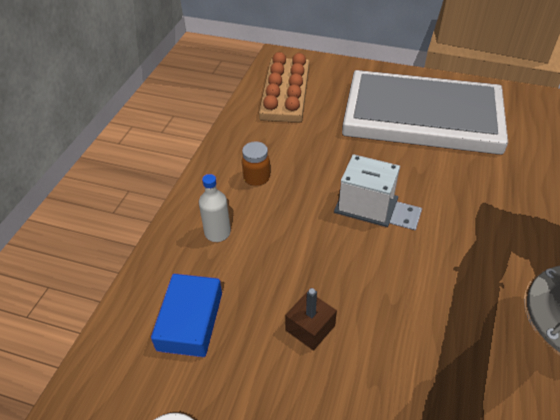

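Call:
move_arm:
  plan: "-0.46 -0.367 0.02 0.138 0;-0.46 -0.367 0.02 0.138 0;-0.46 -0.367 0.02 0.138 0;-0.46 -0.367 0.02 0.138 0;-0.46 -0.367 0.02 0.138 0;-0.46 -0.367 0.02 0.138 0;-0.46 -0.367 0.02 0.138 0;-0.46 -0.367 0.02 0.138 0;-0.46 -0.367 0.02 0.138 0;-0.46 -0.367 0.02 0.138 0;-0.46 -0.367 0.02 0.138 0;-0.46 -0.367 0.02 0.138 0"

```text
clock: 1.7
ee_pos: [466.5, 258.9, 206.0]
orientation: [0.588, 3.086, 0.001]
ft_force: [0.7, 0.1, 0.2]
finger_gap: 43.7
grasp_force: 0.0
```

```bash
cat >> h.py <<'E'
from scipy.spatial.transform import Rotation as Ro
def delta(target, ydir_deg=None):
    s=bot.read_state(); R=Ro.from_rotvec(s["orientation"]).as_matrix()
    d=R.T@(np.array(target,float)-s["ee_pos"])
    ya=np.degrees(np.arctan2(R[1,1],R[0,1])); print("ee",s["ee_pos"].round(1),"t",round(s["clock"],2),"ydir",ya.round(2),"tilt z",R[:,2].round(4))
    print("tool shift",d.round(1), "" if ydir_deg is None else "turn %.4f"%-np.radians((ydir_deg-ya+90)%180-90))
def wworld(p):
    K=p["intrinsics"]; z=p["z_map"].astype(float); v,u=np.mgrid[0:z.shape[0],0:z.shape[1]]
    a=(u-K[0,2])/K[0,0]; b=(v-K[1,2])/K[1,1]; r=np.hypot(a,b)+1e-9
    t=np.tan(np.minimum(r,1.5)); c=np.stack([a/r*t*z,b/r*t*z,z],-1)
    return (c-np.array(p["t"]).ravel())@np.array(p["R"]), z>0
E
python3 - <<'E'
from h import *
p=bot.read_camera("wrist"); cv2.imwrite("pics/w1.png",p["image"])
W,ok=wworld(p)
print("cam",-np.array(p["R"]).T@np.array(p["t"]).ravel())
for n in ["stand","punch"]:
    for q in bot.regions_of(p,n)[:2]:
        P=W[ok&q["mask"]]; 
        if len(P)<10: continue
        top=P[P[:,2]>np.percentile(P[:,2],97)-4]
        print(n,round(q["score"],2),q["point"],len(P),P.min(0).round(),P.max(0).round(),cv2.minAreaRect(top[:,:2].astype(np.float32)),top[:,2].mean())
delta([519.2,189.5,180],68.4)
E
```

```text
cam [396.8871369  288.01455416 368.48138435]
stand 0.85 [250.2, 246.0] 3401 [443. 133.  -1.] [593. 245. 239.] ((494.369140625, 200.44207763671875), (69.98309326171875, 122.84679412841797), 67.64215850830078) 59.36573082406454
punch 0.41 [247.5, 265.8] 44 [514. 196.  49.] [526. 200.  77.] ((516.892578125, 199.07994079589844), (0.27510321140289307, 3.297109365463257), 71.74755096435547) 74.97708101616905
ee [467.7 257.1 205.9] t 1.85 ydir 67.99 tilt z [ 1.1e-03 -7.0e-04 -1.0e+00]
tool shift [-73.1 -43.4  26. ] turn -0.0072
```

View pics/w1.png

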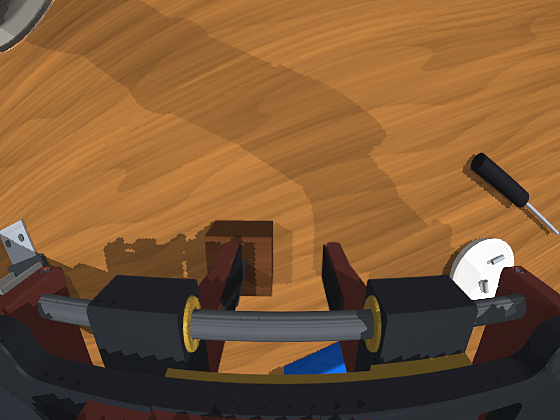

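Call:
move_arm:
  plan: "-0.037 -0.022 0.013 -0.007 0;-0.073 -0.043 0.026 -0.007 0;-0.073 -0.043 0.026 -0.007 0;-0.073 -0.043 0.05 -0.007 0;-0.073 -0.043 0.09 -0.007 0;-0.073 -0.043 0.12 -0.007 0;-0.073 -0.043 0.13 -0.007 0;-0.073 -0.043 0.13 -0.007 0;-0.073 -0.043 0.13 -0.007 0"

```text
clock: 2.6
ee_pos: [517.6, 194.7, 76.3]
orientation: [-0.576, -3.088, -0.0]
ft_force: [1.1, -0.2, 0.2]
finger_gap: 43.9
grasp_force: 0.0
```

```bash
python3 - <<'E'
from h import *
delta([519.2,189.5,76],68.4)
for c in ["scene","side"]:
    p=bot.read_camera(c)
    W,ok=world(p)
    for q in bot.regions_of(p,"punch")[:1]:
        P=W[ok&q["mask"]]; print(c,q["score"],len(P),np.median(P,0).round(1))
    if c=="side": u,v=310,302; cv2.imwrite("pics/s2.png",cv2.resize(p["image"][200:360,200:420],None,fx=3,fy=3))
E
```

```text
ee [517.6 194.7  76.3] t 2.6 ydir 68.86 tilt z [-1.e-04  2.e-04 -1.e+00]
tool shift [-3.4 -4.3  0.3] turn 0.0081
scene 0.55 270 [524.8 187.8 101.2]
side 0.55 49 [513.9 196.4  63.1]
```

Call:
move_arm:
  plan: "-0.0034 -0.0043 0 0.008 0;-0.0034 -0.0043 0 0.008 0;-0.0034 -0.0043 0 0.008 0;-0.0034 -0.0043 0 0.008 1;-0.0034 -0.0043 0 0.008 1;-0.0034 -0.0043 0 0.008 1;-0.0034 -0.0043 0 0.008 1;-0.0034 -0.0043 0 0.008 1;-0.0034 -0.0043 0 0.008 1;-0.0034 -0.0043 0 0.008 1"
  newtons: 20

```text
clock: 3.63
ee_pos: [519.1, 188.6, 75.6]
orientation: [-0.59, -3.086, -0.0]
ft_force: [0.4, -0.3, 0.2]
finger_gap: 13.8
grasp_force: 20.0
```

Call:
move_arm:
  plan: "0 0 0 0 1;0 0 0 0 1;0 0 -0.03 0 1;0 0 -0.07 0 1;0 0 -0.11 0 1;-0.017 -0.035 -0.15 0 1;-0.17 -0.345 -0.15 0 1;-0.17 -0.345 -0.15 0 1;-0.17 -0.345 -0.15 0 1;-0.17 -0.345 -0.15 0 1;-0.17 -0.345 -0.15 0 1;-0.17 -0.345 -0.15 0 1"
  newtons: 60

```text
clock: 4.63
ee_pos: [540.9, -91.5, 222.7]
orientation: [-0.59, -3.086, -0.0]
ft_force: [1.0, 1.0, -0.7]
finger_gap: 13.4
grasp_force: 60.0
```

```bash
python3 -c "
from h import *
s=bot.read_state();print(s['finger_gap'],s['ft_force'],s['moment'])
delta([550,-194,226],68.4)"
```

```text
13.360301370381789 [ 0.97137615  1.03092592 -0.66415101] [-0.02108341 -0.10274267 -0.01998039]
ee [540.9 -91.5 222.7] t 4.63 ydir 68.37 tilt z [-1.e-04  2.e-04 -1.e+00]
tool shift [-46.3 -91.9  -3.3] turn -0.0006
```

Call:
move_arm:
  plan: "-0.017 -0.034 0 0 1;-0.034 -0.068 0 0 1;-0.042 -0.085 0.015 0 1;-0.042 -0.085 0.03 0 1;-0.042 -0.085 0.045 0 1;-0.042 -0.085 0.045 0 1;-0.042 -0.085 0.045 0 1;-0.042 -0.085 0.045 0 1"

```text
clock: 5.3
ee_pos: [549.4, -183.8, 178.3]
orientation: [0.589, 3.085, 0.0]
ft_force: [0.1, 0.3, -0.5]
finger_gap: 14.1
grasp_force: 60.0
```

```bash
python3 - <<'E'
from h import *
p=bot.read_camera("wrist"); cv2.imwrite("pics/w2.png",p["image"]); np.savez("w2.npz",**{k:np.array(p[k]) for k in ["image","z_map","intrinsics","R","t"]})
print("K",p["intrinsics"],"cam",-np.array(p["R"]).T@np.array(p["t"]).ravel())
delta([550,-194,180],68.4)
W,ok=wworld(p)
for n in ["hinge","punch"]:
    for q in bot.regions_of(p,n)[:1]:
        P=W[ok&q["mask"]]; print(n,q["score"],q["point"],len(P),np.percentile(P,2,axis=0).round(),np.percentile(P,98,axis=0).round())
        if n=="hinge":
            top=P[abs(P[:,2]-106)<5]; r=cv2.minAreaRect(top[:,:2].astype(np.float32)); print(r,top[:,2].mean())
E
```

```text
K [[325.1922621    0.         281.71144308]
 [  0.         325.1922621  211.0938544 ]
 [  0.           0.           1.        ]] cam [ 479.85143055 -154.5893421   340.70308922]
ee [ 549.7 -183.8  178.6] t 5.35 ydir 68.39 tilt z [ 1.3e-03 -1.0e-04 -1.0e+00]
tool shift [-4.1 -9.4 -1.4] turn -0.0002
hinge 0.61 [261.1, 116.4] 21813 [ 364. -210.    4.] [ 533. -121.  109.]
((480.53814697265625, -165.16783142089844), (92.62214660644531, 110.6819076538086), 85.9836654663086) 106.47817697782028
punch 0.55 [281.4, 272.3] 2461 [ 540. -187.  112.] [ 550. -173.  232.]
```

View pics/w2.png

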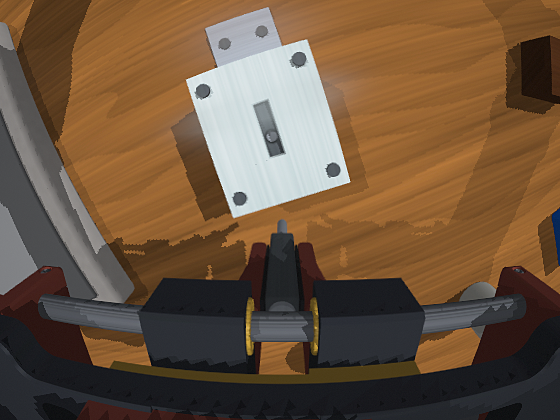

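```bash
cat >> h.py <<'E'
def ray(p,u,v,z):
    K=p["intrinsics"]; a=(u-K[0,2])/K[0,0]; b=(v-K[1,2])/K[1,1]; r=np.hypot(a,b)+1e-9
    d=np.array([a/r*np.sin(r),b/r*np.sin(r),np.cos(r)]); R=np.array(p["R"]); c=-R.T@np.array(p["t"]).ravel(); d=R.T@d
    return c+d*(z-c[2])/d[2]
E
python3 - <<'E'
from h import *
p=dict(np.load("w2.npz")); im=p["image"]
a=cv2.resize(im[92:168,235:305],None,fx=7,fy=7,interpolation=cv2.INTER_CUBIC)
b=cv2.resize(im[205:245,255:310],None,fx=5,fy=5,interpolation=cv2.INTER_CUBIC)
o=np.zeros((532,490+275,3),np.uint8); o[:a.shape[0],:a.shape[1]]=a; o[:b.shape[0],490:490+b.shape[1]]=b
cv2.imwrite("pics/c1.png",o)
g=cv2.cvtColor(im,cv2.COLOR_BGR2GRAY); m=np.zeros_like(g); m[95:165,245:295]=(g[95:165,245:295]<170)
n,l,st,ce=cv2.connectedComponentsWithStats(m); i=1+st[1:,4].argmax(); ys,xs=np.nonzero(l==i); print(st[i],ce[i])
pts=np.array([ray(p,x,y,106)[:2] for x,y in zip(xs,ys)],np.float32); print("slot",cv2.minAreaRect(pts),pts.mean(0))
print("bore",ray(p,271,136,100),"tip",ray(p,282,224,107))
E
```

```text
[253  99  33  58 901] [268.76248613 128.45948946]
slot ((480.576904296875, -164.81092834472656), (11.648642539978027, 41.23447036743164), 86.14462280273438) [ 480.62268 -164.79927]
bore [ 486.44445006 -165.62162263  100.        ] tip [ 550.26941305 -182.20121943  107.        ]
```

View pics/c1.png

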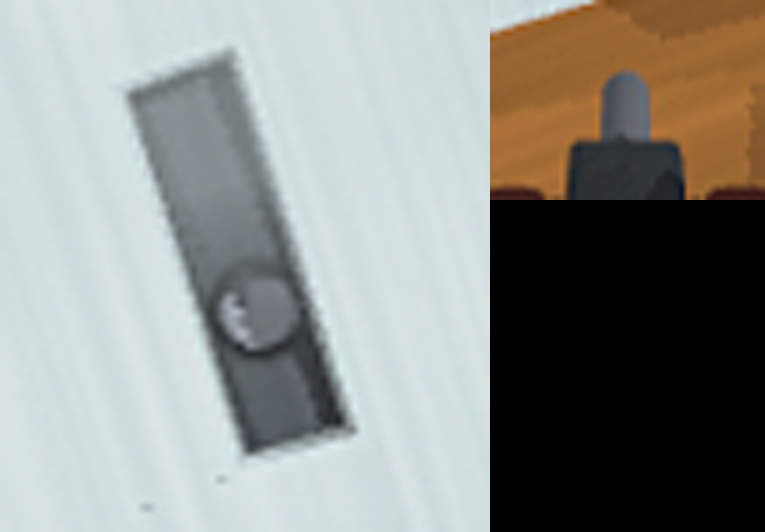

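Call:
move_arm:
  plan: "0 0 -0.01 0 1;0 0 -0.02 0 1;0.03 -0.004 -0.02 0 1;0.06 -0.007 -0.02 0 1;0.0655 -0.0073 -0.02 0 1;0.0655 -0.0073 -0.02 0 1;0.0655 -0.0073 -0.012 0 1;0.0655 -0.0073 -0.004 0 1;0.0655 -0.0073 -0.004 0 1;0.0655 -0.0073 -0.004 0 1;0.0655 -0.0073 -0.004 0 1"

```text
clock: 6.37
ee_pos: [485.9, -166.8, 181.3]
orientation: [-0.59, -3.085, 0.001]
ft_force: [-0.1, 0.3, -2.2]
finger_gap: 14.0
grasp_force: 60.0
```

```bash
python3 - <<'E'
from h import *
delta([486.1,-166.5,182.6],68.4)
p=bot.read_camera("wrist")
a=cv2.resize(p["image"][190:270,240:325],None,fx=6,fy=6,interpolation=cv2.INTER_CUBIC); cv2.imwrite("pics/c2.png",a)
E
```

```text
ee [ 485.9 -166.8  181.3] t 6.37 ydir 68.35 tilt z [-7.e-04 -4.e-04 -1.e+00]
tool shift [-0.1  0.4 -1.3] turn -0.0009
```

View pics/c2.png

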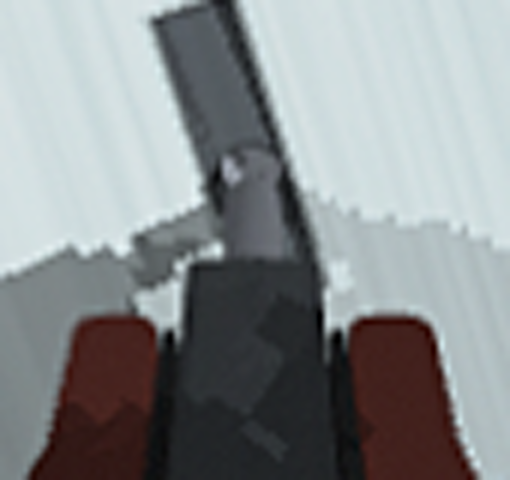

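Call:
move_arm:
  plan: "0 0 0.002 0 1;0 0 0.004 0 1;0 0 0.006 0 1;0 0 0.008 0 1;0 0 0.009 0 1;0 0 0.009 0 1"

```text
clock: 6.92
ee_pos: [485.3, -166.6, 172.4]
orientation: [-0.59, -3.085, 0.0]
ft_force: [0.1, 0.6, -1.4]
finger_gap: 13.8
grasp_force: 60.0
```

Call:
move_arm:
  plan: "0 0 0.001 0 1;0 0 0.002 0 1;0 0 0.003 0 1;0 0 0.004 0 1;0 0 0.004 0 1"

```text
clock: 7.33
ee_pos: [485.7, -166.7, 168.6]
orientation: [0.59, 3.085, -0.0]
ft_force: [-0.1, -0.6, -1.8]
finger_gap: 14.1
grasp_force: 60.0
```

Call:
move_arm:
  plan: "0 0 0.001 0 1;0 0 0.002 0 1;0 0 0.003 0 1;0 0 0.004 0 1;0 0 0.004 0 1"

```text
clock: 7.75
ee_pos: [485.6, -166.7, 164.5]
orientation: [0.59, 3.085, -0.0]
ft_force: [1.3, -0.4, -1.4]
finger_gap: 13.9
grasp_force: 60.0
```

Call:
move_arm:
  plan: "0 0 0.001 0 1;0 0 0.002 0 1;0 0 0.003 0 1;0 0 0.004 0 1;0 0 0.005 0 1"

```text
clock: 8.17
ee_pos: [485.8, -166.8, 160.6]
orientation: [0.59, 3.085, 0.001]
ft_force: [-1.9, 0.6, 10.0]
finger_gap: 13.2
grasp_force: 60.0
```

Call:
move_arm:
  plan: "0 0 0.001 0 1;0 0 0.002 0 1;0 0 0.003 0 1;0 0 0.004 0 1;0 0 0.005 0 1;0 0 0.006 0 1;0 0 0.007 0 1;0 0 0.008 0 1;0 0 0.009 0 1"

```text
clock: 8.92
ee_pos: [485.8, -166.8, 151.7]
orientation: [0.59, 3.085, 0.001]
ft_force: [-1.1, 0.0, 10.0]
finger_gap: 13.3
grasp_force: 60.0
```

Call:
move_arm:
  plan: "0 0 0.0005 0 1;0 0 0.001 0 1;0 0 0.0015 0 1;0 0 0.002 0 1;0 0 0.0025 0 1;0 0 0.003 0 1"

```text
clock: 9.42
ee_pos: [485.8, -166.8, 148.6]
orientation: [0.59, 3.085, 0.001]
ft_force: [-1.2, 0.6, 8.2]
finger_gap: 13.8
grasp_force: 60.0
```

Call:
move_arm:
  plan: "0 0 0.0004 0 1;0 0 0.0008 0 1;0 0 0.0008 0 1"

```text
clock: 9.67
ee_pos: [485.8, -166.8, 147.7]
orientation: [0.59, 3.085, 0.001]
ft_force: [-1.2, 1.0, 8.3]
finger_gap: 13.7
grasp_force: 60.0
```

Call:
move_arm:
  plan: "0 0 0.0003 0 1;0 0 0.0006 0 1;0 0 0.0006 0 1"

```text
clock: 9.92
ee_pos: [485.8, -166.8, 147.3]
orientation: [0.59, 3.085, 0.001]
ft_force: [-2.1, -0.2, 10.3]
finger_gap: 13.8
grasp_force: 60.0
```

Call:
move_arm:
  plan: "0 0 0.0003 0 1;0 0 0.0006 0 1;0 0 0.0006 0 1"

```text
clock: 10.17
ee_pos: [485.9, -166.8, 147.2]
orientation: [0.59, 3.085, 0.001]
ft_force: [-3.1, 1.2, 15.2]
finger_gap: 13.7
grasp_force: 60.0
```

Force is rising: near the stop. Small steps to confirm.

Call:
move_arm:
  plan: "0 0 0.0003 0 1;0 0 0.0006 0 1;0 0 0.0006 0 1"

```text
clock: 10.42
ee_pos: [486.0, -166.9, 147.0]
orientation: [0.59, 3.085, 0.002]
ft_force: [-5.2, 0.6, 19.1]
finger_gap: 13.6
grasp_force: 60.0
```

Call:
move_arm:
  plan: "0 0 0.0003 0 1;0 0 0.0006 0 1;0 0 0.0006 0 1;0 0 0.0006 0 1"

```text
clock: 10.75
ee_pos: [486.0, -166.9, 146.9]
orientation: [0.591, 3.084, 0.002]
ft_force: [-6.1, 1.4, 24.4]
finger_gap: 14.0
grasp_force: 60.0
```

Call:
move_arm:
  plan: "0 0 -0.001 0 1;0 0 -0.003 0 1;0 0 -0.006 0 1;0 0 -0.015 0 1;0 0 -0.025 0 1;0 0 -0.04 0 1;0 0 -0.06 0 1;0 0 -0.08 0 1;0 0 -0.08 0 1;0 0 -0.08 0 1;0 0 -0.08 0 1"

```text
clock: 11.67
ee_pos: [484.8, -166.2, 223.9]
orientation: [-0.589, -3.084, -0.001]
ft_force: [-0.6, 0.1, -0.9]
finger_gap: 13.4
grasp_force: 60.0
```

```bash
python3 - <<'E'
from h import *
delta([519.1,188.6,225],68.4)
s=bot.read_state(); print(s["ft_force"],s["finger_gap"])
ims=[]
for c,b in (("wrist",(190,270,230,330)),):
    p=bot.read_camera(c); i=p["image"][b[0]:b[1],b[2]:b[3]]; ims.append(cv2.resize(i,(500,400),interpolation=cv2.INTER_CUBIC))
for c in ["scene","side"]:
    p=bot.read_camera(c); q=bot.regions_of(p,"punch")[:1]
    if q:
        x,y=map(int,q[0]["point"]); W,ok=world(p); P=W[ok&q[0]["mask"]]; print(c,q[0]["score"],x,y,len(P))
        # axis line per height
        for z in range(140,230,15):
            S=P[abs(P[:,2]-z)<7]
            if len(S)>3: print(z,np.median(S,0).round(1),len(S))
cv2.imwrite("pics/c3.png",ims[0])
E
```

```text
ee [ 484.8 -166.2  223.9] t 11.67 ydir 68.37 tilt z [-1.4e-03  6.0e-04 -1.0e+00]
tool shift [ 98.9 342.5  -0.9] turn -0.0006
[-0.58271062  0.13188511 -0.85495577] 13.412163152570434
scene 0.69 201 86 270
155 [ 487.  -165.5  160.4] 10
170 [ 486.7 -165.6  171.3] 21
185 [ 486.8 -165.   184.2] 20
200 [ 490.4 -162.1  202.3] 50
215 [ 490.7 -164.2  214.7] 59
side 0.72 374 143 102
155 [ 483.6 -162.5  160.3] 5
170 [ 483.4 -163.4  169.6] 16
185 [ 484.  -162.2  185.4] 15
200 [ 483.6 -159.4  200.5] 42
215 [ 484.3 -158.7  211.5] 18
```

View pics/c3.png

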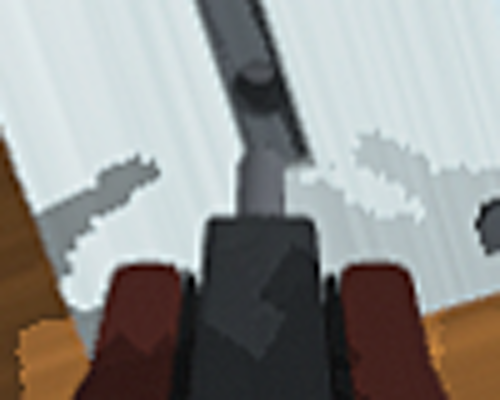

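Call:
move_arm:
  plan: "0.011 0.038 0 0 1;0.022 0.076 0 0 1;0.033 0.114 0 0 1;0.044 0.152 0 0 1;0.055 0.19 0 0 1;0.066 0.228 0 0 1;0.077 0.266 0 0 1;0.088 0.304 0 0 1;0.096 0.332 0 0 1;0.099 0.3425 0 0 1;0.099 0.3425 0 0 1;0.099 0.3425 0 0 1"

```text
clock: 12.92
ee_pos: [519.6, 187.3, 223.8]
orientation: [-0.589, -3.085, 0.003]
ft_force: [-1.0, -1.1, -1.5]
finger_gap: 13.9
grasp_force: 60.0
```

```bash
python3 -c "
from h import *
delta([519.1,188.6,150],68.4)"
```

```text
ee [519.6 187.3 223.8] t 12.92 ydir 68.37 tilt z [-0.0011 -0.0014 -1.    ]
tool shift [ 0.9  1.1 73.8] turn -0.0006
```

Call:
move_arm:
  plan: "0.0009 0.0011 0.03 0 1;0.0009 0.0011 0.06 0 1;0.0009 0.0011 0.083 0 1;0.0009 0.0011 0.083 0 1;0.0009 0.0011 0.083 0 1;0.0009 0.0011 0.083 0 1"

```text
clock: 13.42
ee_pos: [520.5, 188.3, 142.9]
orientation: [0.593, 3.084, 0.001]
ft_force: [-0.7, 0.5, -1.1]
finger_gap: 13.8
grasp_force: 60.0
```

```bash
python3 -c "
from h import *
delta([519.1,188.9,75.6],68.4)"
```

```text
ee [520.5 188.3 142.9] t 13.42 ydir 68.23 tilt z [ 1.6e-03  2.0e-04 -1.0e+00]
tool shift [ 1.6 -0.1 67.3] turn -0.0030
```

Call:
move_arm:
  plan: "0.001 0 0 0 1;0.001 0 0.004 0 1;0.001 0 0.008 0 1;0.001 0 0.012 0 1;0.001 0 0.016 0 1;0.001 0 0.02 0 1;0.001 0 0.024 0 1;0.001 0 0.028 0 1;0.001 0 0.028 0 1"

```text
clock: 14.17
ee_pos: [517.9, 189.7, 112.4]
orientation: [-0.59, -3.085, 0.002]
ft_force: [-0.2, 0.1, -1.2]
finger_gap: 13.5
grasp_force: 60.0
```

Call:
move_arm:
  plan: "-0.001 0 0 0 1;-0.001 0 0.006 0 1;-0.001 0 0.012 0 1;-0.001 0 0.017 0 1;-0.001 0 0.017 0 1;-0.001 0 0.017 0 1"

```text
clock: 14.67
ee_pos: [519.1, 189.4, 95.9]
orientation: [-0.59, -3.085, 0.001]
ft_force: [-0.6, -0.4, -1.3]
finger_gap: 13.3
grasp_force: 60.0
```

Call:
move_arm:
  plan: "0 -0.0004 0.002 0 1;0 -0.0004 0.004 0 1;0 -0.0004 0.006 0 1;0 -0.0004 0.008 0 1;0 -0.0004 0.01 0 1;0 -0.0004 0.012 0 1;0 -0.0004 0.014 0 1;0 -0.0004 0.014 0 1"

```text
clock: 15.33
ee_pos: [519.0, 189.1, 82.0]
orientation: [-0.59, -3.085, 0.001]
ft_force: [0.1, -0.5, -1.3]
finger_gap: 13.6
grasp_force: 60.0
```

In the well with no contact; last 6 mm slowly.

Call:
move_arm:
  plan: "0 0 0.001 0 1;0 0 0.002 0 1;0 0 0.003 0 1;0 0 0.004 0 1;0 0 0.005 0 1;0 0 0.0055 0 1;0 0 0.0055 0 1"

```text
clock: 15.92
ee_pos: [519.2, 189.2, 76.8]
orientation: [-0.59, -3.086, 0.0]
ft_force: [0.5, 0.8, -1.6]
finger_gap: 13.4
grasp_force: 60.0
```

Call:
move_arm:
  plan: "0 0 0.0005 0 1;0 0 0.001 0 1;0 0 0.0015 0 1;0 0 0.0015 0 1"

```text
clock: 16.25
ee_pos: [519.3, 189.3, 75.6]
orientation: [0.59, 3.086, 0.0]
ft_force: [-0.2, 0.0, 1.0]
finger_gap: 13.8
grasp_force: 60.0
```

Call:
move_arm:
  plan: "0 0 0 0 0.6;0 0 0 0 0;0 0 0 0 0;0 0 0 0 0;0 0 0 0 0;0 0 -0.01 0 0;0 0 -0.03 0 0;0 0 -0.06 0 0;0 0 -0.1 0 0;0 0 -0.14 0 0;0 0 -0.15 0 0;0 0 -0.15 0 0"
  newtons: 10

```text
clock: 17.25
ee_pos: [521.5, 190.0, 229.9]
orientation: [0.589, 3.08, 0.008]
ft_force: [1.1, -0.6, -0.3]
finger_gap: 43.8
grasp_force: 0.0
```

```bash
python3 - <<'E'
from h import *
p=bot.read_camera("scene"); W,ok=world(p); s=bot.read_state(); print(s["clock"],s["ee_pos"],s["finger_gap"])
for n in ["punch","stand","milk","jar","lunchbox","hinge"]:
    for q in bot.regions_of(p,n)[:1]:
        P=W[ok&q["mask"]]; print(n,q["score"],np.percentile(P,3,axis=0).round(),np.percentile(P,97,axis=0).round())
cv2.imwrite("pics/end.png",p["image"])
E
```

```text
17.3 [520.02584214 189.61331349 227.25134623] 44.04819881575176
punch 0.7 [518. 181.  58.] [528. 196. 130.]
stand 0.9 [492. 147.   4.] [562. 228.  61.]
milk 0.86 [773. -11.  11.] [816.  41. 172.]
jar 0.98 [ 740. -208.   12.] [ 795. -153.   93.]
lunchbox 0.78 [706. 173.  16.] [808. 313.  59.]
hinge 0.72 [ 427. -212.    7.] [ 543. -119.  110.]
```

View pics/end.png

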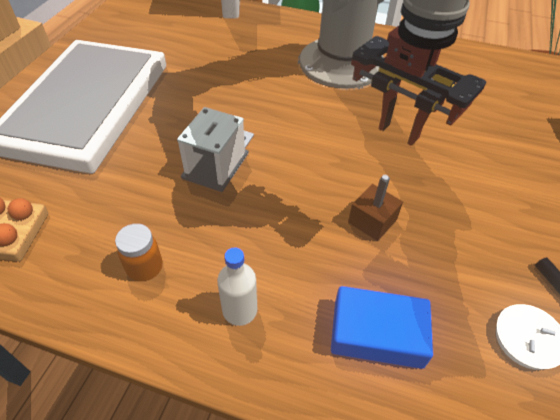

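The punch stands in the stand at (383,190), same height as before. The other things have not moved, and the gripper is clear.

```bash
python3 -c "
from workcell import bot
print(bot.job_done())"
```

```text
the job is handed in; nothing more can be done
None
```

The pin is pressed down to its stop (highest force read 24 N), the punch is back in its stand, nothing else has moved, and the job was handed in at about 17 s; no verdict came back.

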